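# Restock the clip-in thread case and shut it

## Task

Pull every empty spool out of the open thread case and put it in the clear tub, and click every full spool that lies on the table down into a free nest of the case, until its clips snap over it and it sits fully home; a full spool that is already in the case stays there. Only when all are home, shut the lid and press its front edge until the catch clicks. Leave the pin dish and the tape measure where they are.

Things in the scene. Friction and masses are not known exactly. Their poses are not given: they have to be found in the camera images.
- spool_1_mid (a point): full spool lying loose on the table: 50 mm long along its y axis, six-sided white end flanges (30 mm across flats, 34.6 over corners, 5 mm thick), blue thread 23 mm thick between them; 24 to 40 g. It may lie on any of the six flats. The point is its centre, 15 mm above what it lies on. Best held by its two end faces. None if absent
- spool_2_mid (a point): full spool lying loose on the table: 50 mm long along its y axis, six-sided white end flanges (30 mm across flats, 34.6 over corners, 5 mm thick), blue thread 23 mm thick between them; 24 to 40 g. It may lie on any of the six flats. The point is its centre, 15 mm above what it lies on. Best held by its two end faces. None if absent
- spool_3_mid (a point): full spool lying loose on the table: 50 mm long along its y axis, six-sided white end flanges (30 mm across flats, 34.6 over corners, 5 mm thick), blue thread 23 mm thick between them; 24 to 40 g. It may lie on any of the six flats. The point is its centre, 15 mm above what it lies on. Best held by its two end faces. None if absent
- empty_1_mid (a point): empty spool, at the start clipped in a nest of the case: size and flanges as a full one, but between them only a bare white core 14 mm thick; 14 g. The point is its centre, y along its axis. It comes out straight upward against the clips, with about 10 N. None if absent
- empty_2_mid (a point): empty spool, at the start clipped in a nest of the case: size and flanges as a full one, but between them only a bare white core 14 mm thick; 14 g. The point is its centre, y along its axis. It comes out straight upward against the clips, with about 10 N. None if absent
- empty_3_mid (a point): empty spool, at the start clipped in a nest of the case: size and flanges as a full one, but between them only a bare white core 14 mm thick; 14 g. The point is its centre, y along its axis. It comes out straight upward against the clips, with about 10 N. None if absent
- stored_mid (a point): full spool that is clipped in a nest from the start and stays there; same as the loose full ones. The point is its centre, y along its axis
- nest_1 (a point): near left nest of the thread case (hinge at the far side). The point is where a seated spool's centre lies, 29 mm above the table; y is the direction of the spool's axis (either way round). Each nest: flat seat 14 mm above the table between 4 mm high cheeks 24 mm apart, and two sprung steel beads along the spool's sides
- nest_2 (a point): near right nest of the thread case (hinge at the far side). The point is where a seated spool's centre lies, 29 mm above the table; y is the direction of the spool's axis (either way round). Pushed straight down with 10 to 12 N the spool parts the beads, which snap over its flange corners and hold it down
- nest_3 (a point): far left nest of the thread case (hinge at the far side). The point is where a seated spool's centre lies, 29 mm above the table; y is the direction of the spool's axis (either way round). A spool that merely rests on the beads is about 10 mm too high and would block the lid
- nest_4 (a point): far right nest of the thread case (hinge at the far side). The point is where a seated spool's centre lies, 29 mm above the table; y is the direction of the spool's axis (either way round). Round-ended keeper bars 36 mm long reach between its flanges (40 mm apart inside): +-2 mm endwise. Free: 44 mm to the next spool's end, 31 mm to the end wall; rows 54 mm apart
- case_lid (a joint): angle of the lid of the thread case (rad): 0 shut, grows as it opens; it starts wide open at about 2.2, leaning back away from the robot. A stiff hinge (0.12 N m) keeps it where it is left. The last 0.08 rad need a press of about 8 N on the front edge until the sprung ball catch clicks
- lid_front (a point): middle of the lid's free edge on the outer face (the upper face when shut), 118 mm from the hinge; a 34 mm wide finger tab goes on beyond it to 132 mm from the hinge. Its x axis runs along the lid from the free edge to the hinge, z is the outer face's normal, y along the edge. When shut it is 53 mm above the table
- lid_hinge (a point): middle of the lid's hinge line, at the top of the case's back wall, 50 mm above the table; y along the hinge. The lid is a flat plate 122 x 217 x 3 mm
- thread_case: grey thread case fixed on the table, 114 (x) x 210 (y) mm, walls 48 mm high and 3 mm thick, four nests in two rows of two, lid hinged along its long back side (+x). Origin: centre of the underside
- tub: open clear plastic tub fixed on the table, 176 (x) x 261 (y) mm outside at the rim, about 144 x 230 mm inside, 85 mm high. Origin: centre of the underside. It starts empty
- pin_dish: small blue dish of pins, 70 mm across, 15 mm high, a bystander. Origin: centre of the underside
- tape_measure: round tape measure lying flat, 52 x 71 x 15 mm, a bystander. Origin: underside
There are look-alikes about, which are no part of the job. What is shaped like the part that bears spool_1_mid but green is not meant.

How it is judged:
On the way:
1. with the lid still open, the empty spools lie in the tub and every full spool is clicked home in a nest ((horizontal distance between spool_1_mid and nest_1 below 0.014 m or horizontal distance between spool_1_mid and nest_2 below 0.014 m or horizontal distance between spool_1_mid and nest_3 below 0.014 m or horizontal distance between spool_1_mid and nest_4 below 0.014 m) and z of spool_1_mid in the frame of nest_1 between -0.003 and 0.0025 m and angle between the y axis of each of spool_1_mid, spool_2_mid, spool_3_mid, stored_mid and the y axis of nest_1, either way round below 0.1 rad and (horizontal distance between spool_2_mid and nest_1 below 0.014 m or horizontal distance between spool_2_mid and nest_2 below 0.014 m or horizontal distance between spool_2_mid and nest_3 below 0.014 m or horizontal distance between spool_2_mid and nest_4 below 0.014 m) and z of spool_2_mid in the frame of nest_1 between -0.003 and 0.0025 m and (horizontal distance between spool_3_mid and nest_1 below 0.014 m or horizontal distance between spool_3_mid and nest_2 below 0.014 m or horizontal distance between spool_3_mid and nest_3 below 0.014 m or horizontal distance between spool_3_mid and nest_4 below 0.014 m) and z of spool_3_mid in the frame of nest_1 between -0.003 and 0.0025 m and (horizontal distance between stored_mid and nest_1 below 0.014 m or horizontal distance between stored_mid and nest_2 below 0.014 m or horizontal distance between stored_mid and nest_3 below 0.014 m or horizontal distance between stored_mid and nest_4 below 0.014 m) and z of stored_mid in the frame of nest_1 between -0.003 and 0.0025 m and x of empty_1_mid in the frame of tub between -0.072 and 0.072 m and y of empty_1_mid in the frame of tub between -0.114 and 0.114 m and height (world z) of each of empty_1_mid, empty_2_mid, empty_3_mid below 0.065 m and x of empty_2_mid in the frame of tub between -0.072 and 0.072 m and y of empty_2_mid in the frame of tub between -0.114 and 0.114 m and x of empty_3_mid in the frame of tub between -0.072 and 0.072 m and y of empty_3_mid in the frame of tub between -0.114 and 0.114 m and value of joint case_lid above 0.6 rad), for 0.2 s.
At the end, for the whole second after the job is handed in: Every empty spool lies inside the tub (centre below 65 mm); every full spool is seated in a nest: centre within 14 mm of the nest's point in plan and not more than 2.5 mm higher, its axis within 0.1 rad of the nest's; the lid is shut past its catch (below 0.02 rad); the spools are at rest ((horizontal distance between spool_1_mid and nest_1 below 0.014 m or horizontal distance between spool_1_mid and nest_2 below 0.014 m or horizontal distance between spool_1_mid and nest_3 below 0.014 m or horizontal distance between spool_1_mid and nest_4 below 0.014 m) and z of spool_1_mid in the frame of nest_1 between -0.003 and 0.0025 m and angle between the y axis of each of spool_1_mid, spool_2_mid, spool_3_mid, stored_mid and the y axis of nest_1, either way round below 0.1 rad and (horizontal distance between spool_2_mid and nest_1 below 0.014 m or horizontal distance between spool_2_mid and nest_2 below 0.014 m or horizontal distance between spool_2_mid and nest_3 below 0.014 m or horizontal distance between spool_2_mid and nest_4 below 0.014 m) and z of spool_2_mid in the frame of nest_1 between -0.003 and 0.0025 m and (horizontal distance between spool_3_mid and nest_1 below 0.014 m or horizontal distance between spool_3_mid and nest_2 below 0.014 m or horizontal distance between spool_3_mid and nest_3 below 0.014 m or horizontal distance between spool_3_mid and nest_4 below 0.014 m) and z of spool_3_mid in the frame of nest_1 between -0.003 and 0.0025 m and (horizontal distance between stored_mid and nest_1 below 0.014 m or horizontal distance between stored_mid and nest_2 below 0.014 m or horizontal distance between stored_mid and nest_3 below 0.014 m or horizontal distance between stored_mid and nest_4 below 0.014 m) and z of stored_mid in the frame of nest_1 between -0.003 and 0.0025 m and x of empty_1_mid in the frame of tub between -0.072 and 0.072 m and y of empty_1_mid in the frame of tub between -0.114 and 0.114 m and height (world z) of each of empty_1_mid, empty_2_mid, empty_3_mid below 0.065 m and x of empty_2_mid in the frame of tub between -0.072 and 0.072 m and y of empty_2_mid in the frame of tub between -0.114 and 0.114 m and x of empty_3_mid in the frame of tub between -0.072 and 0.072 m and y of empty_3_mid in the frame of tub between -0.114 and 0.114 m and linear speed of each of spool_1, spool_2, spool_3, stored, empty_1, empty_2, empty_3 below 0.02 m/s and value of joint case_lid below 0.02 rad); the robot touches nothing.
It fails at once if the pin dish is pushed more than 30 mm from its place (distance of pin_dish from where it was at the start of the episode above 0.03 m).
It fails at once if the tape measure is pushed more than 30 mm from its place (distance of tape_measure from where it was at the start of the episode above 0.03 m).
Of spool_1, spool_2, spool_3 only 2 to 3 are there at a start; the rules pass over those that are not, and their reading is None.
Of empty_1, empty_2, empty_3 only 2 to 3 are there at a start; the rules pass over those that are not, and their reading is None.
At some moment in a run one of spool_1, spool_2, spool_3 may be knocked a few centimetres aside while the robot is not near it.
Once in a run the grip may slacken for a moment while it holds something.
It also fails if it takes over 210 s, if anything falls off the work surface, if the arm or the gripper's body presses on something with over 40 N, if the wrist force passes 120 N, or if a joint passes its speed limit or range.

## Robot

A 7-joint arm with a two-finger parallel gripper is mounted at the origin on a cart in front of the work surface, level with it; the furniture and walls round the work are solid. World frame = base frame: x ahead of the robot, y to its left, z up, the work surface at z = 0. Lengths are in m, angles in rad, forces in N, time in s.
With the tool pointing down it reaches from about 0.35 to 0.9 m from the base axis. Payload 8.1 kg.
Tool frame: the origin (TCP) lies at the very end of the fingers, on their centre line; the grasp point (between the pads) lies 19 mm behind it; z points along the fingers, y is the line along which they close (so a half turn about z gives the same grasp; the last joint's range is limited). The gripper opens to 92 mm and grips with 3 to 60 N. Pads are 19 mm wide; open, the fingers measure 130 mm over their backs; the gripper's body (75 mm by 190 mm) begins 47 mm behind the grasp point.
Start: joints at [-1.333, 0.434, 0.025, 1.573, -0.012, 1.134, -0.075], TCP at [0.209, 0.589, 0.227] pointing down, gripper open.
Joint ranges: [-2.62, 2.62], [-0.44, 2.09], [-1.27, 1.32], [0.08, 2.57], [-1.32, 4.46], [0.12, 2], [-2.74, 2.74]. Speed limits (rad/s): [2.22, 2.22, 3.01, 3.01, 3.14, 3.14, 3.14].

## Interface

Orientations are given as a rotation vector (axis times angle).
In Python, from cell import arm gives the robot as it stands.
- The arm moves only by the tool jog_arm, never from a script. Its argument "rows" is a list of rows, each a list of 3 entries, a list of its own where there are three numbers: the shift along the world's x, y, z in cm, then the turn, a rotation vector about the world's x, y, z in degrees, then the opening, from 0 (shut) to 1 (fully open). A call has 1 to 8 rows; each row is the pose to reach, as a shift and turn from the pose commanded when the call began; what a row does not reach only later rows make up. A row lasts 1/8 s, in which the tool goes at most 62.5 mm and 10.7 degrees, less where a joint would pass 70% of its speed; a pose out of reach is approached as far as the arm can. A call with a gripper value outside its range is refused whole. The fingers move at their own pace and stop on an object; "newtons" is the grip in N (left out, the last holds). Time passes only in rows, so rows that repeat a pose let the fingers close. It gives the time, the measured TCP pose, the force, the opening and the grip force at its end, in the units of the state.
- arm.observe(): the state, without advancing time (a new reading comes with each control period).
- arm.get_image(name): name is "scene" or "top" or "wrist"; returns a dict with "img" (400x640x3 uint8, red, green, blue), "depth" (400x640 float32, m along the optical axis (not along the pixel's ray), 0 where there is no reading), "fx", "fy", "cx", "cy" (pixels), "dist_coeffs" ([k1, k2, p1, p2, k3] as OpenCV has them; the pictures are not rectified), "rvec" (rotation vector, rad) and "tvec" (3), from world to camera coordinates, as OpenCV has them; the wrist camera has in their place "mount" (4x4, takes a point from camera to tool coordinates, whose origin is the TCP and whose axes are the flange's). Camera axes: x right, y down, z forward; pixel columns grow to the right and rows downward; lengths in m; the calibration is good to about 2 mm. A picture is of the moment at which its call begins: read the wrist's pose just before it.
- arm.sign_off(): hands the job in; it is judged then, once.
The state is a dict: "clock": time; "joints": joint angles; "dq": joint speeds; "joint_efforts": joint torques, N m; "position": TCP position; "ee_rot": TCP orientation; "force": force on the tool from outside, world axes, zero at the start; "ft_torque": the same for the moment, N m; "width": opening from 0.0 (shut) to 1.0 (fully open); "gripper_force": force on a finger pad.
Only numpy, scipy, OpenCV 4.12 (cv2) and the standard library are available. Lean on these libraries where they do the work, as an engineer would, in place of code of your own. Each camera call takes 0.05 s, during which the arm holds its last target. There are 200 camera calls.

## Working session

There is one attempt and no reset: what is moved stays moved. The work goes in short steps, Python scripts to look and compute and a tool call to move; the robot and the scene stay as the last step left them, time stands still between calls to the robot, and variables do not carry over. Pictures are saved under pics/ and viewed, at most 14 in all, crops included, and the job is handed in when it is done.

Besides the shell and the picture viewer there is one more tool, called as name([rows], argument=value, ...), one row to a line, values as JSON. jog_arm: Moves the arm, as the interface text tells. Its arguments: {"type":"object","properties":{"rows":{"type":"array","items":{"type":"array"}},"newtons":{"type":"number"}},"required":["rows"]}

```bash
mkdir -p pics; ls
cat > h.py <<'E'
import numpy as np, cv2
from scipy.spatial.transform import Rotation as R
from cell import arm
def grab(n,save=None):
    s=arm.observe(); d=arm.get_image(n); d['s']=s
    if n=='wrist':
        T=np.eye(4); T[:3,:3]=R.from_rotvec(s['ee_rot']).as_matrix(); T[:3,3]=s['position']
        d['c2w']=T@np.array(d['mount'])
    else:
        M=np.eye(4); M[:3,:3]=cv2.Rodrigues(np.array(d['rvec'],float))[0]; M[:3,3]=np.ravel(d['tvec'])
        d['c2w']=np.linalg.inv(M)
    d['K']=np.array([[d['fx'],0,d['cx']],[0,d['fy'],d['cy']],[0,0,1.]])
    if save: cv2.imwrite(save,d['img'][:,:,::-1])
    return d
def norm(d,uv): return cv2.undistortPoints(np.array(uv,float).reshape(-1,1,2),d['K'],np.array(d['dist_coeffs'],float))[:,0]
def onplane(d,uv,z):
    n=norm(d,uv); r=np.c_[n,np.ones(len(n))]@d['c2w'][:3,:3].T; o=d['c2w'][:3,3]
    return o+r*((z-o[2])/r[:,2])[:,None]
def cloud(d):
    v,u=np.mgrid[0:400,0:640]; n=norm(d,np.c_[u.ravel(),v.ravel()]); z=d['depth'].ravel()[:,None]
    p=np.c_[n*z,z]@d['c2w'][:3,:3].T+d['c2w'][:3,3]
    p[z[:,0]==0]=np.nan
    return p.reshape(400,640,3)
E
python3 - <<'E'
from h import *
a=grab('top','pics/top.png'); b=grab('scene','pics/scene.png')
np.set_printoptions(precision=3,suppress=True)
print(a['c2w'],b['c2w'],a['K']); s=a['s']; print(s)
E
```

```text
pics
[[-0.004 -0.986  0.165  0.385]
 [-1.     0.005  0.005  0.01 ]
 [-0.006 -0.165 -0.986  1.09 ]
 [ 0.     0.     0.     1.   ]] [[ 0.808 -0.399  0.434  0.121]
 [-0.59  -0.547  0.595 -0.596]
 [-0.    -0.736 -0.677  0.774]
 [ 0.     0.     0.     1.   ]] [[376.131   0.    316.028]
 [  0.    376.131 198.574]
 [  0.      0.      1.   ]]
{'clock': 0.0, 'joints': array([-1.333,  0.435,  0.025,  1.574, -0.012,  1.134, -0.075]), 'dq': array([-0.002,  0.   , -0.002, -0.001,  0.   ,  0.   , -0.   ]), 'joint_efforts': array([  0.   , -66.787,   0.985, -31.447,  -0.061,   0.043,   0.   ]), 'position': array([0.209, 0.589, 0.226]), 'ee_rot': array([-0.533, -3.096,  0.003]), 'force': array([ 0.808, -0.393, -0.777]), 'ft_torque': array([-0.019, -0.054,  0.027]), 'gripper_force': 0.0, 'width': 0.9993429396032314}
```

View pics/top.png

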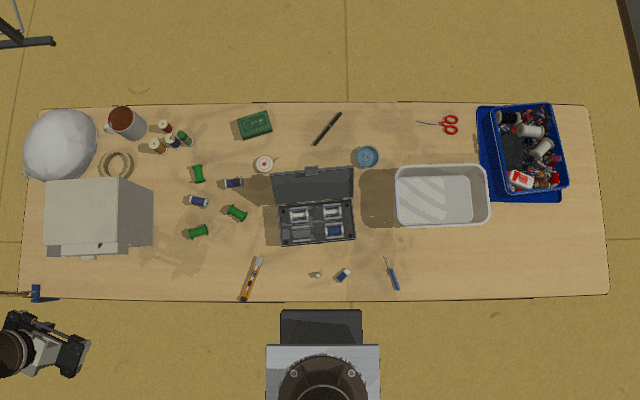

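View pics/scene.png

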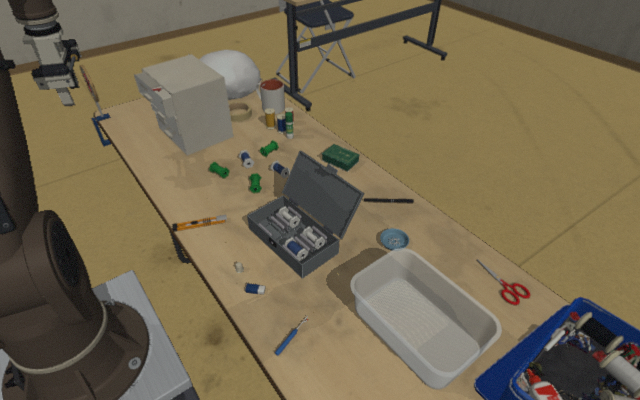

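The top view shows the case at (317,210), with empties at (300,214) and (332,211) and a stored full spool at (334,231). The tub is at (441,196). Blue spools lie at (199,201) and (233,183), and there's an unclear blue thing at (343,275). I'll zoom in on these.

Run:
```python
import cv2,numpy as np
a=cv2.imread('pics/top.png'); 
c1=cv2.resize(a[160:250,170:370],None,fx=4,fy=4,interpolation=3)
c2=cv2.resize(a[255:300,270:370],None,fx=4,fy=4,interpolation=3)
b=cv2.imread('pics/scene.png'); c3=cv2.resize(b[250:310,210:310],None,fx=4,fy=4,interpolation=3)
o=np.zeros((600,800,3),np.uint8); o[:360]=c1; o[360:540,:400]=c2; o[360:600,400:]=c3
cv2.imwrite('pics/z1.png',o)
```

```text
(no output)
```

View pics/z1.png

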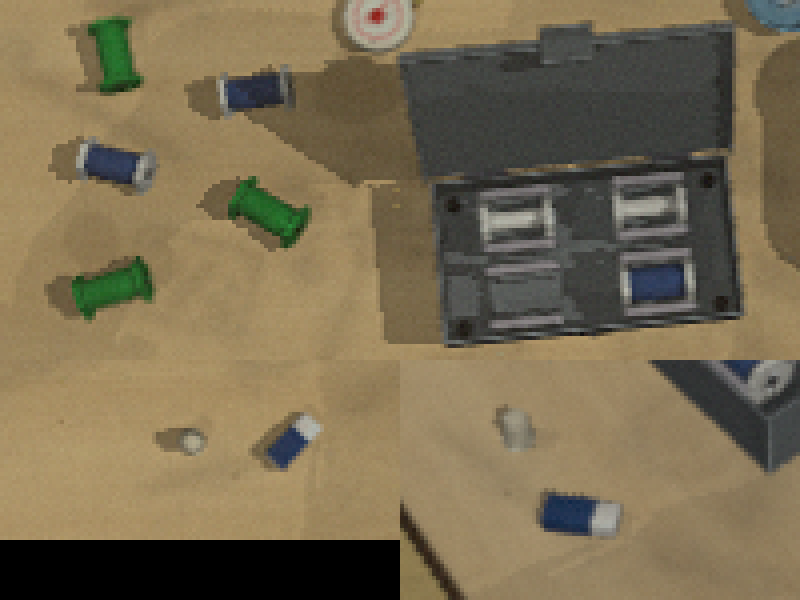

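The object at (343,275) is an eraser with a white end, so it's no part of the job. That leaves 2 loose full spools, 2 empties in the far nests, the stored spool near right, and nest_1 free.

Run:
```python
from h import *
np.set_printoptions(precision=3,suppress=True)
d=grab('top')
z=lambda p: np.array(p,float)/4+[170-.375,160-.375]
c=onplane(d,z([(447,345),(741,315),(435,185),(727,157)]),.048); print('rim NL NR FL FR\n',c)
print('center',c.mean(0),'yaw left dir',np.degrees(np.arctan2(*(c[0]-c[1])[[1,0]])), np.linalg.norm(c[0]-c[1]),np.linalg.norm(c[0]-c[2]))
print('nests FL FR NR',onplane(d,z([(518,220),(650,207),(657,283)]),.036)); print('NL',onplane(d,z([(526,296)]),.03))
hsv=cv2.cvtColor(d['img'],cv2.COLOR_RGB2HSV)
m=cv2.inRange(hsv,(108,80,40),(128,255,255)); m[:,260:]=0; m[:,:170]=0; 
n,l,st,ce=cv2.connectedComponentsWithStats(m)
for i in range(1,n):
    if st[i,4]>20:
        v,u=np.where(l==i); P=onplane(d,np.c_[u,v],.02)[:,:2]; w,V=np.linalg.eigh(np.cov(P.T)); print(st[i],P.mean(0),'axis deg',np.degrees(np.arctan2(V[1,1],V[0,1])),np.sqrt(w*12))
print('tub rim',onplane(d,[(397,167),(488,167),(488,225),(397,225)],.085))
P=cloud(d); L=P[165:203,272:356].reshape(-1,3); L=L[(L[:,2]>.06)]; print('lid',np.nanmin(L,0),np.nanmax(L,0))
print('tape',onplane(d,[(264,163)],.015),'dish',onplane(d,[(367,157)],.015))
w=grab('wrist'); print('mount\n',np.array(w['mount'])); print(R.from_rotvec(w['s']['ee_rot']).as_matrix(), w['K'])
```

```text
rim NL NR FL FR
 [[ 0.427  0.112  0.048]
 [ 0.447 -0.091  0.048]
 [ 0.539  0.122  0.048]
 [ 0.558 -0.083  0.048]]
center [0.493 0.015 0.048] yaw left dir 95.53413541149939 0.204008272238383 0.1120038526949073
nests FL FR NR [[ 0.516  0.064  0.036]
 [ 0.524 -0.029  0.036]
 [ 0.471 -0.033  0.036]]
NL [[0.462 0.059 0.03 ]]
[227 181   7   6  26] [0.609 0.269] axis deg 56.30896043118019 [0.012 0.022]
[191 197  13   9  71] [0.56  0.362] axis deg 74.84494244424738 [0.018 0.036]
tub rim [[ 0.64  -0.208  0.085]
 [ 0.64  -0.466  0.085]
 [ 0.478 -0.452  0.085]
 [ 0.48  -0.201  0.085]]
lid [ 0.547 -0.084  0.06 ] [0.629 0.131 0.17 ]
tape [[0.672 0.17  0.015]] dish [[ 0.689 -0.135  0.015]]
mount
 [[ 0.    -0.968 -0.253  0.068]
 [ 1.    -0.     0.001 -0.   ]
 [-0.001 -0.253  0.968 -0.158]
 [ 0.     0.     0.     1.   ]]
[[-0.942  0.334 -0.   ]
 [ 0.334  0.942 -0.001]
 [-0.    -0.001 -1.   ]] [[312.457   0.    321.09 ]
 [  0.    312.457 196.223]
 [  0.      0.      1.   ]]
```

jog_arm([
  [[3,-6,2],[0,0,0],1],
  [[6,-12,3],[0,0,2],1],
  [[10,-18,3],[0,0,5],1],
  [[15,-24,3],[0,0,10],1],
  [[20,-26,3],[0,0,12],1],
  [[26,-26,3],[0,0,12],1],
  [[31,-26,3],[0,0,12],1],
  [[33,-26,3],[0,0,12],1],
])

```text
clock: 1.2
position: [0.5423, 0.3271, 0.2562]
ee_rot: [0.212, 3.133, -0.002]
force: [-0.5, 0.8, -0.0]
width: 1.002
gripper_force: 0.0
```

jog_arm([
  [[0,0,0],[0,0,0],1],
  [[0,0,0],[0,0,0],1],
  [[0,0,0],[0,0,0],1],
])

```text
clock: 1.58
position: [0.5377, 0.3297, 0.2569]
ee_rot: [-0.204, -3.134, -0.001]
force: [-0.3, 0.1, 0.7]
width: 1.0
gripper_force: 0.0
```

Run:
```python
from h import *
np.set_printoptions(precision=3,suppress=True)
d=grab('wrist','pics/w1.png'); print(d['s']['position'],d['s']['force'],d['s']['dq'])
P=cloud(d)
hsv=cv2.cvtColor(d['img'],cv2.COLOR_RGB2HSV)
m=cv2.inRange(hsv,(108,80,30),(128,255,255))
n,l,st,ce=cv2.connectedComponentsWithStats(m)
for i in range(1,n):
    if st[i,4]>200:
        v,u=np.where(l==i); Q=onplane(d,np.c_[u,v],.022)[:,:2]; w,V=np.linalg.eigh(np.cov(Q.T)); q=P[v,u]; print(st[i],Q.mean(0),'axis deg',np.degrees(np.arctan2(V[1,1],V[0,1])),np.sqrt(w*12),np.nanmax(q,0),np.nanmedian(q,0))
```

```text
[0.538 0.33  0.257] [-0.286  0.053  0.681] [-0.    -0.001  0.001 -0.003  0.003 -0.001  0.002]
[  2 145  34  23 480] [ 0.471 -0.053] axis deg 93.18332802454316 [0.023 0.035] [ 0.482 -0.018  0.043] [ 0.471 -0.036  0.04 ]
[331 173  30  18 477] [0.556 0.359] axis deg 75.8101405506425 [0.021 0.038] [0.569 0.378 0.03 ] [0.555 0.359 0.026]
[259 220  29  21 415] [0.61  0.255] axis deg 100.25595362245737 [0.021 0.037] [0.621 0.274 0.029] [0.608 0.256 0.026]
[406 284  23  24 258] [0.733 0.439] axis deg -161.6279338539685 [0.023 0.032] [0.735 0.448 0.297] [0.724 0.435 0.034]
```

View pics/w1.png

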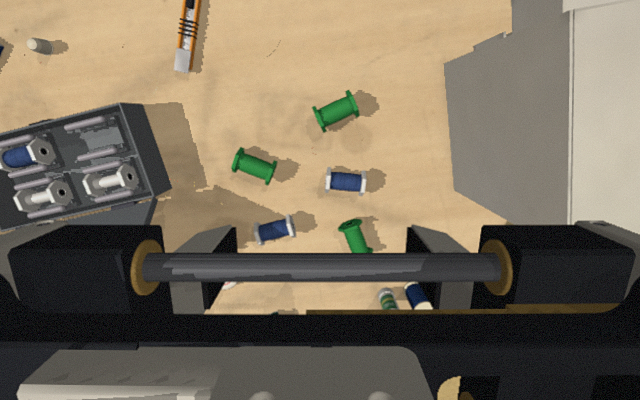

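jog_arm([
  [[1,2,-5],[0,0,-4],1],
  [[1.7,3,-10],[0,0,-6.5],1],
  [[1.7,3,-16],[0,0,-6.5],1],
  [[1.7,3,-20],[0,0,-6.5],1],
  [[1.7,3,-22.5],[0,0,-6.5],1],
  [[1.7,3,-24],[0,0,-6.5],1],
  [[1.7,3,-25],[0,0,-6.5],1],
  [[1.7,3,-25],[0,0,-6.5],1],
])

```text
clock: 2.62
position: [0.5559, 0.3592, 0.0069]
ee_rot: [-0.383, -3.118, -0.0]
force: [-0.7, 0.3, 0.1]
width: 1.0
gripper_force: 0.0
```

jog_arm([
  [[0,0,0],[0,0,0],0.5],
  [[0,0,0],[0,0,0],0.3],
  [[0,0,0],[0,0,0],0.3],
  [[0,0,0],[0,0,0],0.3],
  [[0,0,0],[0,0,0],0.3],
  [[0,0,0],[0,0,0],0.3],
], newtons=40)

```text
clock: 3.38
position: [0.556, 0.3591, 0.0068]
ee_rot: [0.384, 3.118, 0.0]
force: [-1.4, 0.1, 0.4]
width: 0.54
gripper_force: 40.0
```

jog_arm([
  [[0,0,4],[0,0,0],0.3],
  [[0,0,10],[0,0,0],0.3],
  [[-1,-4,16],[0,0,3],0.3],
  [[-2,-10,20],[0,0,8],0.3],
  [[-3,-16,22],[0,0,13],0.3],
  [[-4.5,-22,22],[0,0,17],0.3],
  [[-5.5,-28,22],[0,0,19.4],0.3],
  [[-5.6,-33,22],[0,0,19.4],0.3],
])

```text
clock: 4.38
position: [0.4994, 0.0317, 0.2271]
ee_rot: [-0.149, 3.137, 0.001]
force: [0.1, -1.1, -0.4]
width: 0.543
gripper_force: 40.0
```

jog_arm([
  [[0,0,0],[0,0,0],0.3],
  [[0,0,0],[0,0,0],0.3],
  [[0,0,0],[0,0,0],0.3],
])

```text
clock: 4.75
position: [0.5003, 0.035, 0.2266]
ee_rot: [0.151, -3.138, -0.001]
force: [-0.1, 0.2, -0.3]
width: 0.539
gripper_force: 40.0
```

Run:
```python
from h import *
d=grab('wrist','pics/w2.png'); print(d['s']['position'],d['s']['ee_rot'],d['s']['width'])
```

```text
[0.50025689 0.03499944 0.22660138] [ 1.50739450e-01 -3.13781004e+00 -6.84023250e-04] 0.5390487917748441
```

View pics/w2.png

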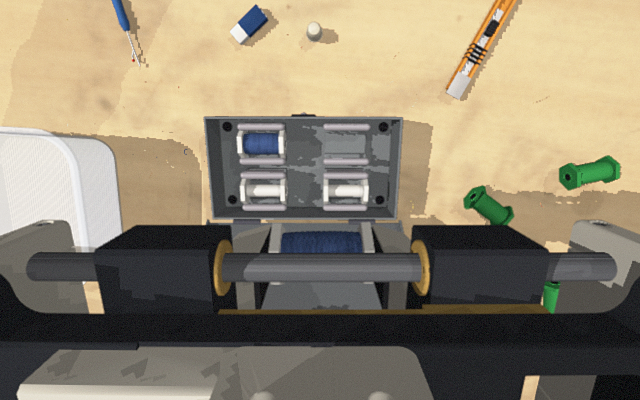

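The view shows the case with the free nest NL at about (345,145), the stored spool at (262,144), and the empties at (263,190) and (346,190). I'll measure more finely on a zoom.

Run:
```python
import cv2
a=cv2.imread('pics/w2.png'); cv2.imwrite('pics/z2.png',cv2.resize(a[108:228,200:360+50][:, :200],None,fx=4,fy=4,interpolation=2)[:, :800])
```

```text
(no output)
```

View pics/z2.png

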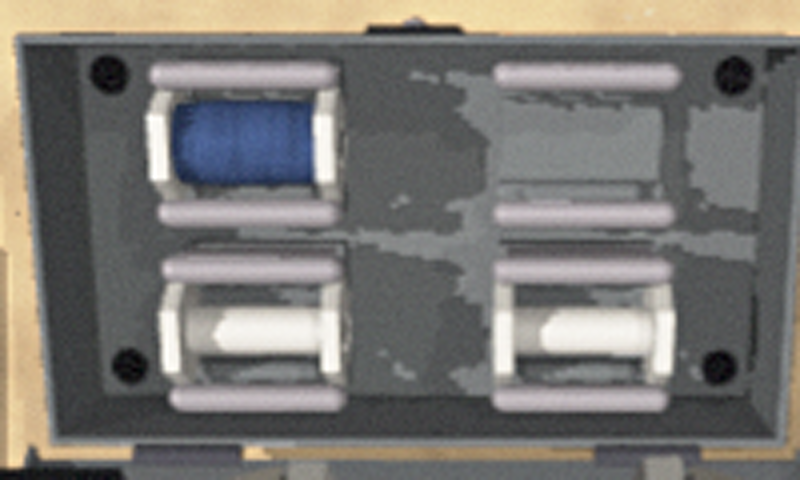

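Run:
```python
from h import *
np.set_printoptions(precision=4,suppress=True)
d=grab('wrist')
z=lambda p: np.array(p,float)/4+[200-.375,108-.375]
q=lambda p,h: onplane(d,z(p),h)[:,:2]
B={'NL':[(497,76),(682,76),(496,214),(675,214)],'NR':[(150,75),(338,75),(158,213),(338,213)],'FL':[(495,270),(672,270),(494,400),(668,400)],'FR':[(163,269),(344,269),(170,400),(346,400)]}
for k,v in B.items():
    e=q(v,.037); print(k,e.mean(0),'len',np.linalg.norm(e[0]-e[1]),np.linalg.norm(e[2]-e[3]),'yaw',np.degrees(np.arctan2(*(e[1]-e[0])[::-1])),np.degrees(np.arctan2(*(e[3]-e[2])[::-1])), 'gap',np.linalg.norm(e[0]-e[2]))
print('thread NR',q([(173,142),(313,142)],.0405),'mean',q([(243,142)],.0405))
print('pins',q([(109,75),(734,75),(130,366),(720,366)],.008))
c=q([(17,38),(55,440)],.048); c2=onplane(d,[(402,117.3),(397,218.2)],.048)[:,:2]; print(c,c2,(c.sum(0)+c2.sum(0))/4)
print('flange tops FL',q([(505,330),(662,330)],.044).mean(0),'FR',q([(172,330),(332,330)],.044).mean(0))
P=cloud(d); 
for u,v in [(262,144),(347,126),(345,145),(330,160),(262,175)]: print(u,v,P[v,u])
```

```text
NL [0.4609 0.0594] len 0.05036374224423703 0.05007184420546347 yaw 95.5462762023526 95.52734798371867 gap 0.03772551972757502
NR [ 0.4697 -0.0344] len 0.05121019221147649 0.05038036809498611 yaw 95.45199375585027 95.47962317930454 gap 0.03773947615423291
FL [0.5147 0.0642] len 0.05007634016530096 0.05057614737317013 yaw 95.51967482292996 95.50198133665434 gap 0.03836410168364838
FR [ 0.5235 -0.029 ] len 0.051235246945449404 0.051194382439344537 yaw 95.49124005686356 95.51732535419231 gap 0.03867997511554084
thread NR [[ 0.4704 -0.0536]
 [ 0.4668 -0.0156]] mean [[ 0.4686 -0.0346]]
pins [[ 0.4562 -0.0809]
 [ 0.4385  0.1027]
 [ 0.5447 -0.0724]
 [ 0.527   0.1112]]
[[ 0.4464 -0.0935]
 [ 0.5567 -0.0825]] [[0.4267 0.1131]
 [0.5373 0.1253]] [0.4918 0.0156]
flange tops FL [0.5113 0.0637] FR [ 0.5202 -0.0289]
262 144 [ 0.4692 -0.0326  0.0415]
347 126 [0.4414 0.0575 0.0395]
345 145 [0.464  0.0599 0.0139]
330 160 [0.4799 0.043  0.0391]
262 175 [ 0.5042 -0.0314  0.0386]
```

jog_arm([
  [[-2,1.2,-3],[0,0,0],0.3],
  [[-3.9,2.4,-8],[0,0,0],0.3],
  [[-3.9,2.4,-13],[0,0,0],0.3],
  [[-3.9,2.4,-16.5],[0,0,0],0.3],
  [[-3.9,2.4,-17.5],[0,0,0],0.3],
  [[-3.9,2.4,-17.5],[0,0,0],0.3],
  [[-3.9,2.4,-17.5],[0,0,0],0.3],
], newtons=50)

```text
clock: 5.72
position: [0.4622, 0.0578, 0.0529]
ee_rot: [-0.147, 3.136, 0.001]
force: [-0.5, 0.4, 0.4]
width: 0.542
gripper_force: 50.0
```

jog_arm([
  [[-0.1,0.15,-0.8],[0,0,0],0.3],
  [[-0.1,0.15,-1.6],[0,0,0],0.3],
  [[-0.1,0.15,-2.1],[0,0,0],0.3],
  [[-0.1,0.15,-2.4],[0,0,0],0.3],
  [[-0.1,0.15,-2.7],[0,0,0],0.3],
  [[-0.1,0.15,-3.0],[0,0,0],0.3],
  [[-0.1,0.15,-3.3],[0,0,0],0.3],
  [[-0.1,0.15,-3.3],[0,0,0],0.3],
])

```text
clock: 6.72
position: [0.4598, 0.0588, 0.02]
ee_rot: [0.147, -3.138, -0.0]
force: [-9.8, -2.7, 34.9]
width: 0.54
gripper_force: 50.0
```

jog_arm([
  [[0,0,0.1],[0,0,0],0.3],
  [[0,0,0.1],[0,0,0],0.65],
  [[0,0,0.1],[0,0,0],0.65],
  [[0,0,1.5],[0,0,0],0.65],
  [[0,0,4],[0,0,0],0.65],
  [[0,0,10],[0,0,0],0.65],
  [[2,0,15],[0,0,0],0.65],
  [[4,-2.5,20],[0,0,0],0.65],
])

```text
clock: 7.72
position: [0.5005, 0.0355, 0.2217]
ee_rot: [-0.153, 3.136, 0.002]
force: [1.6, 0.8, -0.4]
width: 0.65
gripper_force: 0.0
```

jog_arm([
  [[0,0,0],[0,0,0],0.65],
  [[0,0,0],[0,0,0],0.65],
])

```text
clock: 7.98
position: [0.4996, 0.0341, 0.2187]
ee_rot: [0.147, -3.138, -0.001]
force: [-0.2, -0.3, -1.4]
width: 0.649
gripper_force: 0.0
```

```bash
cat > blue.py <<'E'
from h import *
np.set_printoptions(precision=4,suppress=True)
d=grab('wrist'); print(d['s']['position'],d['s']['ee_rot'])
P=cloud(d); hsv=cv2.cvtColor(d['img'],cv2.COLOR_RGB2HSV); m=cv2.inRange(hsv,(108,80,30),(128,255,255))
n,l,st,ce=cv2.connectedComponentsWithStats(m)
for i in range(1,n):
    if st[i,4]>200:
        v,u=np.where(l==i); Q=onplane(d,np.c_[u,v],.0375)[:,:2]; w,V=np.linalg.eigh(np.cov(Q.T)); q=P[v,u]; a,b=st[i,0]+st[i,2]//2,st[i,1]+st[i,3]//2
        f=P[b-3:b+4,st[i,0]-25:st[i,0]+st[i,2]+25,2]
        print(st[i],Q.mean(0),'deg',np.degrees(np.arctan2(V[1,1],V[0,1])),'ztop',np.nanpercentile(q[:,2],95),np.nanmedian(q[:,2]),'flange top',np.nanpercentile(f,98))
E
python3 blue.py
```

```text
[0.4996 0.0341 0.2187] [ 0.1469 -3.138  -0.0006]
[237   4  29  32 470] [ 0.3473 -0.0492] deg 138.94184046432883 ztop 0.013396728233037742 0.011960696973186385 flange top 0.013252026891907895
[242 134  36  22 741] [ 0.4692 -0.035 ] deg 95.76442997303678 ztop 0.04193963531119351 0.039660516807471624 flange top 0.04500089135113374
[330 134  36  22 743] [0.4604 0.0589] deg 95.17065601012371 ztop 0.04188630806057275 0.03965967450902502 flange top 0.04507494511485106
```

jog_arm([
  [[0.8,1.5,-5],[0,0,0],0.65],
  [[1.5,3,-10],[0,0,0],0.65],
  [[1.5,3,-14],[0,0,0],0.65],
  [[1.5,3,-15.5],[0,0,0],0.65],
  [[1.5,3,-15.5],[0,0,0],0.65],
  [[1.5,3,-15.5],[0,0,0],0.65],
])

```text
clock: 8.78
position: [0.516, 0.064, 0.0649]
ee_rot: [-0.147, 3.136, 0.001]
force: [0.5, 0.8, 0.5]
width: 0.653
gripper_force: 0.0
```

jog_arm([
  [[-0.1,0,-1.5],[0,0,0],0.65],
  [[-0.1,0,-3],[0,0,0],0.65],
  [[-0.1,0,-4.2],[0,0,0],0.65],
  [[-0.1,0,-4.6],[0,0,0],0.65],
  [[-0.1,0,-4.6],[0,0,0],0.65],
  [[-0.1,0,-4.6],[0,0,0],0.4],
  [[-0.1,0,-4.6],[0,0,0],0.4],
  [[-0.1,0,-4.6],[0,0,0],0.4],
], newtons=45)

```text
clock: 9.78
position: [0.5144, 0.064, 0.018]
ee_rot: [-0.147, 3.138, 0.0]
force: [0.2, 0.0, 2.3]
width: 0.545
gripper_force: 45.0
```

jog_arm([
  [[0,0,0],[0,0,0],0.4],
  [[0,0,0.3],[0,0,0],0.4],
  [[0,0,0.6],[0,0,0],0.4],
  [[0,0,1],[0,0,0],0.4],
  [[0,0,1.5],[0,0,0],0.4],
  [[0,0,3],[0,0,0],0.4],
  [[0,0,7],[0,0,0],0.4],
  [[0,0,12],[0,0,0],0.4],
])

```text
clock: 10.78
position: [0.5134, 0.0637, 0.1392]
ee_rot: [0.147, -3.137, 0.0]
force: [0.8, 0.4, -0.0]
width: 0.543
gripper_force: 45.0
```

jog_arm([
  [[-1,-4,3],[0,0,0],0.4],
  [[-1.5,-10,5],[0,0,0],0.4],
  [[-1.5,-16,5],[0,0,0],0.4],
  [[-1.5,-22,5],[0,0,0],0.4],
  [[-1.5,-28,5],[0,0,0],0.4],
  [[0,-34,5],[0,0,0],0.4],
  [[3,-39,5],[0,0,0],0.4],
  [[4.7,-43,5],[0,0,0],0.4],
])

```text
clock: 11.78
position: [0.5618, -0.368, 0.1888]
ee_rot: [-0.146, 3.137, -0.001]
force: [-0.4, 0.4, -0.0]
width: 0.539
gripper_force: 45.0
```

jog_arm([
  [[0,0,-4],[0,0,0],0.4],
  [[0,0,-9],[0,0,0],0.4],
  [[0,0,-14],[0,0,0],0.4],
  [[0,0,-14.5],[0,0,0],0.4],
  [[0,0,-14.5],[0,0,0],0.65],
  [[0,0,-14.5],[0,0,0],0.65],
  [[0,0,-8],[0,0,0],0.65],
  [[0,0,-2],[0,0,0],0.65],
])

```text
clock: 12.78
position: [0.5614, -0.3662, 0.171]
ee_rot: [-0.147, 3.137, -0.001]
force: [0.9, -0.6, 0.8]
width: 0.65
gripper_force: 0.0
```

jog_arm([
  [[-3,2,2],[0,0,0],0.65],
  [[-6,8,2],[0,0,0],0.65],
  [[-6,14,2],[0,0,0],0.65],
  [[-6,20,2],[0,0,0],0.65],
  [[-6,26,2],[0,0,0],0.65],
  [[-5.5,31,0],[0,0,0],0.65],
  [[-3.8,33.7,-5],[0,0,0],0.65],
  [[-3.8,33.7,-10],[0,0,0],0.65],
])

```text
clock: 13.78
position: [0.5263, -0.0256, 0.0688]
ee_rot: [-0.154, 3.131, 0.002]
force: [-0.2, 0.1, -0.1]
width: 0.65
gripper_force: 0.0
```

jog_arm([
  [[0,0,0],[0,0,0],0.65],
  [[0,0,0],[0,0,0],0.65],
])

```text
clock: 14.02
position: [0.5245, -0.0298, 0.0701]
ee_rot: [-0.145, 3.135, -0.0]
force: [0.6, -0.6, 0.4]
width: 0.648
gripper_force: 0.0
```

jog_arm([
  [[-0.1,0.1,-1.5],[0,0,0],0.65],
  [[-0.1,0.1,-3],[0,0,0],0.65],
  [[-0.1,0.1,-4.5],[0,0,0],0.65],
  [[-0.1,0.1,-5.1],[0,0,0],0.65],
  [[-0.1,0.1,-5.1],[0,0,0],0.65],
  [[-0.1,0.1,-5.1],[0,0,0],0.4],
  [[-0.1,0.1,-5.1],[0,0,0],0.4],
  [[-0.1,0.1,-5.1],[0,0,0],0.4],
])

```text
clock: 15.02
position: [0.5225, -0.028, 0.017]
ee_rot: [-0.147, 3.137, 0.0]
force: [0.6, -0.1, 0.7]
width: 0.543
gripper_force: 45.0
```

jog_arm([
  [[0,0,0],[0,0,0],0.4],
  [[0,0,0.3],[0,0,0],0.4],
  [[0,0,0.6],[0,0,0],0.4],
  [[0,0,1],[0,0,0],0.4],
  [[0,0,1.5],[0,0,0],0.4],
  [[0,0,3],[0,0,0],0.4],
  [[0,0,7],[0,0,0],0.4],
  [[0,0,12],[0,0,0],0.4],
])

```text
clock: 16.02
position: [0.5214, -0.0282, 0.1383]
ee_rot: [0.147, -3.137, 0.0]
force: [1.2, 0.3, -0.3]
width: 0.538
gripper_force: 45.0
```

Drop at (0.56,-0.29); the gripper stays clear of the first spool.

jog_arm([
  [[-1.5,-4,3],[0,0,0],0.4],
  [[-2,-10,5],[0,0,0],0.4],
  [[-2,-16,5],[0,0,0],0.4],
  [[-1,-20,5],[0,0,0],0.4],
  [[1,-24,5],[0,0,0],0.4],
  [[3,-26.5,5],[0,0,0],0.4],
  [[4,-26.5,4],[0,0,0],0.4],
  [[4,-26.5,2],[0,0,0],0.4],
])

```text
clock: 17.02
position: [0.5633, -0.2923, 0.1572]
ee_rot: [-0.148, 3.136, 0.0]
force: [1.2, 0.4, -0.1]
width: 0.543
gripper_force: 45.0
```

jog_arm([
  [[0,0,-4],[0,0,0],0.4],
  [[0,0,-9],[0,0,0],0.4],
  [[0,0,-10.5],[0,0,0],0.4],
  [[0,0,-10.5],[0,0,0],0.4],
  [[0,0,-10.5],[0,0,0],0.65],
  [[0,0,-10.5],[0,0,0],0.65],
  [[0,0,-5],[0,0,0],0.65],
  [[0,0,2],[0,0,0],0.65],
])

```text
clock: 18.02
position: [0.5618, -0.2928, 0.1709]
ee_rot: [0.147, -3.137, -0.001]
force: [0.7, 0.4, 0.6]
width: 0.654
gripper_force: 0.0
```

jog_arm([
  [[-3,4,4],[0,0,0],0.65],
  [[-6,10,6],[0,0,0],0.65],
  [[-6,16,6],[0,0,0],0.65],
  [[-6,22,6],[0,0,0],0.65],
  [[-6,28,6],[0,0,0],0.65],
  [[-6,34,6],[0,0,0],0.65],
  [[-6,40,6],[0,0,0],0.8],
  [[-5,46,6],[0,0,0],0.9],
])

```text
clock: 19.02
position: [0.512, 0.1688, 0.2307]
ee_rot: [-0.147, 3.136, 0.001]
force: [1.7, -0.1, 0.2]
width: 0.819
gripper_force: 0.0
```

jog_arm([
  [[2,4,0],[0,0,2],0.9],
  [[4,8,0],[0,0,5],0.9],
  [[6,8,0],[0,0,5],0.9],
  [[6,8,0],[0,0,5],0.9],
  [[6,8,0],[0,0,5],0.9],
])

```text
clock: 19.65
position: [0.5718, 0.2464, 0.2297]
ee_rot: [-0.282, 3.129, 0.0]
force: [-1.0, 0.3, -0.2]
width: 0.897
gripper_force: 0.0
```

```bash
sed -i 's/\.0375/.0215/' blue.py; python3 blue.py
python3 - <<'E'
from h import *
import cv2
d=grab('top'); e=grab('wrist')
o=np.zeros((600,800,3),np.uint8); o[:360,:]=cv2.resize(d['img'][150:260,260:504],(800,360)); o[360:600,:384]=cv2.resize(e['img'],(384,240)); o[360:600,400:800]=cv2.resize(d['img'][150:250,160:327],(400,240))
cv2.imwrite('pics/t2.png',o[:,:,::-1])
E
```

```text
[0.5718 0.2464 0.2297] [-0.2824  3.1287  0.0002]
[ 50  22  40  26 784] [ 0.4694 -0.0488] deg 91.10273784787117 ztop 0.041788820332346995 0.0395471002556777 flange top 0.045000694882980544
[141  30  39  26 825] [0.4604 0.0495] deg 93.38799535433645 ztop 0.04192793498293752 0.03959551791489341 flange top 0.04492786630473647
[308 197  32  18 542] [0.6099 0.2564] deg 97.54229418767841 ztop 0.0278210544890809 0.025773525570409184 flange top 0.03117405543402761
```

View pics/t2.png

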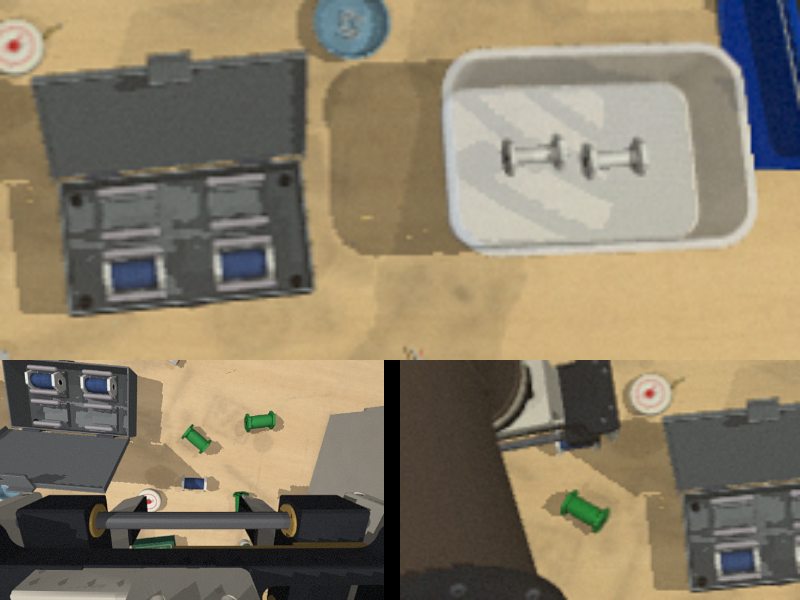

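jog_arm([
  [[2,0.5,-5],[0,0,-2],0.9],
  [[3.8,1,-10],[0,0,-2],0.9],
  [[3.8,1,-15],[0,0,-2],0.9],
  [[3.8,1,-17],[0,0,-2],0.9],
  [[3.8,1,-19],[0,0,-2],0.9],
  [[3.8,1,-21],[0,0,-2],0.9],
  [[3.8,1,-22.2],[0,0,-2],0.9],
  [[3.8,1,-22.2],[0,0,-2],0.9],
])

```text
clock: 20.8
position: [0.6099, 0.2568, 0.0067]
ee_rot: [0.229, -3.132, 0.0]
force: [0.5, -0.7, 0.3]
width: 0.9
gripper_force: 0.0
```

jog_arm([
  [[0,0,0],[0,0,0],0.6],
  [[0,0,0],[0,0,0],0.3],
  [[0,0,0],[0,0,0],0.3],
  [[0,0,0],[0,0,0],0.3],
  [[0,0,0],[0,0,0],0.3],
], newtons=40)

```text
clock: 21.42
position: [0.6103, 0.257, 0.0075]
ee_rot: [-0.229, 3.133, 0.0]
force: [-0.7, 0.5, 2.7]
width: 0.54
gripper_force: 40.0
```

jog_arm([
  [[0,0,4],[0,0,0],0.3],
  [[-1,0,9],[0,0,0],0.3],
  [[-4,0,14],[0,0,0],0.3],
  [[-8,0,18],[0,0,-2.9],0.3],
  [[-10,-5,18],[0,0,-2.9],0.3],
  [[-10,-11,18],[0,0,-2.9],0.3],
  [[-9.6,-17,18],[0,0,-2.9],0.3],
  [[-9.6,-19.3,14],[0,0,-2.9],0.3],
], newtons=50)

```text
clock: 22.42
position: [0.5165, 0.0602, 0.1494]
ee_rot: [-0.142, 3.132, 0.0]
force: [0.4, 1.4, -0.9]
width: 0.544
gripper_force: 50.0
```

jog_arm([
  [[0,0,-2],[0,0,0],0.3],
  [[0,0,-6],[0,0,0],0.3],
  [[0,0,-8],[0,0,0],0.3],
  [[0,0,-8],[0,0,0],0.3],
  [[0,0,-8],[0,0,0],0.3],
  [[0,0,-8],[0,0,0],0.3],
])

```text
clock: 23.18
position: [0.515, 0.0642, 0.0683]
ee_rot: [-0.15, 3.136, 0.001]
force: [0.9, 0.2, 0.5]
width: 0.54
gripper_force: 50.0
```

jog_arm([
  [[0,0,-2],[0,0,0],0.3],
  [[0,0,-3],[0,0,0],0.3],
  [[0,0,-3.5],[0,0,0],0.3],
  [[0,0,-3.9],[0,0,0],0.3],
  [[0,0,-4.2],[0,0,0],0.3],
  [[0,0,-4.5],[0,0,0],0.3],
  [[0,0,-4.8],[0,0,0],0.3],
  [[0,0,-4.8],[0,0,0],0.3],
])

```text
clock: 24.18
position: [0.5141, 0.064, 0.0212]
ee_rot: [-0.149, 3.138, 0.001]
force: [-11.4, -1.3, 34.1]
width: 0.539
gripper_force: 50.0
```

jog_arm([
  [[0,0,0],[0,0,0],0.3],
  [[0,0,0.1],[0,0,0],0.65],
  [[0,0,0.1],[0,0,0],0.65],
  [[0,0,1.5],[0,0,0],0.65],
  [[0,0,4],[0,0,0],0.65],
  [[0,0,10],[0,0,0],0.65],
  [[-1,-1.5,15],[0,0,0],0.65],
  [[-1.5,-3,20],[0,0,0],0.65],
])

```text
clock: 25.18
position: [0.4986, 0.0336, 0.2217]
ee_rot: [-0.15, 3.137, 0.0]
force: [1.3, 0.3, -0.2]
width: 0.648
gripper_force: 0.0
```

jog_arm([
  [[0,0,0],[0,0,0],0.65],
  [[0,0,0],[0,0,0],0.65],
])

```text
clock: 25.42
position: [0.499, 0.0342, 0.2194]
ee_rot: [-0.15, 3.138, 0.001]
force: [-1.0, 0.0, -1.2]
width: 0.65
gripper_force: 0.0
```

```bash
sed -i 's/\.0215/.0375/' blue.py; python3 blue.py
python3 - <<'E'
from h import *
d=grab('wrist'); P=cloud(d)
c=P[:,200:440].reshape(-1,3); c=c[(c[:,2]>.06)&(c[:,2]<.2)&(c[:,0]>.55)&(c[:,1]>-.1)&(c[:,1]<.135)]; print(len(c), np.min(c,0),np.max(c,0))
t=grab('top'); Q=cloud(t)[160:208,268:360].reshape(-1,3); Q=Q[(Q[:,2]>.06)]; 
a=np.radians(5.5); loc=(Q[:,:2]-[.4918,.0156])@np.array([[np.cos(a),-np.sin(a)],[np.sin(a),np.cos(a)]]); lx=loc[:,0]
# lid line: x-z slope
k=(Q[:,2]<.2)&(np.abs(loc[:,1])<.1); p=np.polyfit(Q[k,2],lx[k],1); print('lid dx/dz',p,'maxz',Q[k,2].max(),lx[k].max(), 'tab',Q[k][np.argmax(Q[k,2])])
cv2.imwrite('pics/s3.png',grab('scene')['img'][:,:,::-1])
E
```

```text
[0.499  0.0342 0.2194] [-0.1498  3.1376  0.0007]
[237   4  30  33 489] [ 0.3473 -0.0492] deg 138.52350842736763 ztop 0.013285690403749228 0.01191500959284214 flange top 0.013283343704017089
[242 135  36  21 733] [ 0.4689 -0.035 ] deg 96.31332086498533 ztop 0.04187159106638096 0.039645261529378445 flange top 0.045190386415327674
[330 135  36  21 744] [0.4601 0.0591] deg 95.24322973907775 ztop 0.041929873927115995 0.039758309177176765 flange top 0.045295309008112856
[330 183  34  20 669] [0.5128 0.064 ] deg 94.28523305181052 ztop 0.04211309466091825 0.03965868430032454 flange top 0.045058510411961586
5613 [ 0.55015259 -0.07357331  0.06000134] [0.60473153 0.10839884 0.13212338]
lid dx/dz [0.56885272 0.03631578] maxz 0.15965815552324825 0.12807380380753858 tab [ 0.6191122  -0.04834157  0.15965816]
```

View pics/s3.png

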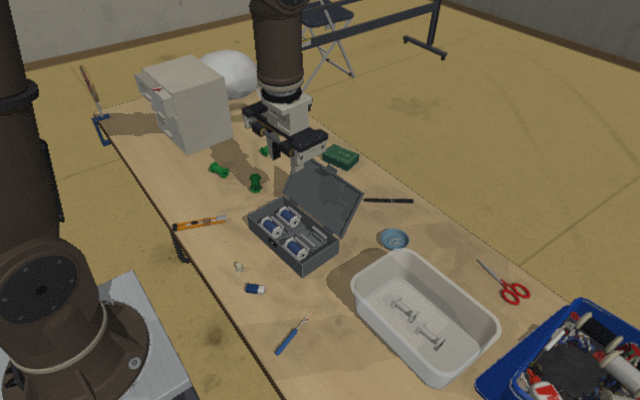

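All three clicked-in spools have the same height as the stored one (flange top 45 mm), and both empties are in the tub. Before closing I'll check that the blue thing among the standing threads isn't a third spool.

Run:
```python
import cv2,numpy as np
a=cv2.imread('pics/top.png')[100:165,90:215]; b=cv2.imread('pics/scene.png')[75:155,225:335]; c=cv2.imread('pics/w1.png')[250:320,360:460]
o=np.zeros((600,800,3),np.uint8); o[:300,:400]=cv2.resize(a,(400,208),interpolation=2)[:300] if 0 else cv2.copyMakeBorder(cv2.resize(a,(400,208),interpolation=2),0,92,0,0,0)
o[:291,400:]=cv2.resize(b,(400,291),interpolation=2); o[300:580,:400]=cv2.resize(c,(400,280),interpolation=2)
cv2.imwrite('pics/z3.png',o)
```

```text
(no output)
```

View pics/z3.png

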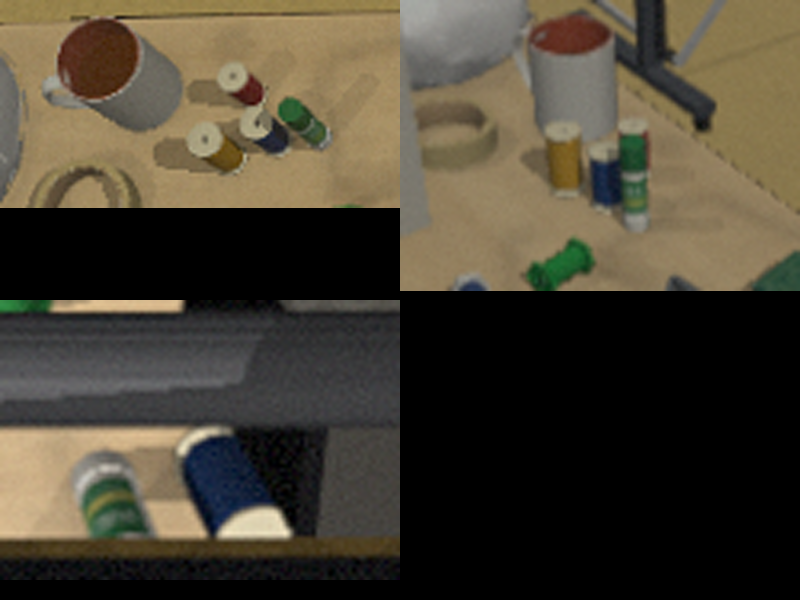

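The crop shows round upright thread reels (gold, red, blue) and a glue stick. These are look-alikes of another shape, so there are only two loose spools. Next is the lid: close the fingers, go over and behind it, then pull it forward.

jog_arm([
  [[0,0,1],[0,0,0],0],
  [[4,0,1],[0,0,0],0],
  [[9,0,1],[0,0,0],0],
  [[14,-0.2,1],[0,0,0],0],
  [[16,-0.3,0],[0,0,0],0],
  [[16,-0.3,-4],[0,0,0],0],
  [[16,-0.3,-9],[0,0,0],0],
  [[16,-0.3,-9],[0,0,0],0],
], newtons=15)

```text
clock: 26.62
position: [0.6564, 0.031, 0.1257]
ee_rot: [0.15, -3.13, 0.001]
force: [-0.5, 0.6, -0.7]
width: 0.006
gripper_force: 0.0
```

jog_arm([
  [[0,0,0],[0,0,0],0],
  [[0,0,0],[0,0,0],0],
])

```text
clock: 26.88
position: [0.6607, 0.031, 0.1318]
ee_rot: [-0.15, 3.134, 0.0]
force: [0.7, 0.6, -0.3]
width: 0.001
gripper_force: 0.0
```

jog_arm([
  [[-2,-0.2,-0.3],[0,0,0],0],
  [[-4,-0.4,-0.5],[0,0,0],0],
  [[-5.5,-0.5,-0.5],[0,0,0],0],
  [[-7,-0.6,-0.5],[0,0,0],0],
  [[-8.5,-0.8,-0.5],[0,0,0],0],
  [[-10.2,-0.9,-0.5],[0,0,0],0],
  [[-10.2,-0.9,-0.5],[0,0,0],0],
])

```text
clock: 27.75
position: [0.5575, 0.022, 0.126]
ee_rot: [-0.15, 3.136, 0.001]
force: [-0.0, 0.4, -0.8]
width: 0.006
gripper_force: 0.0
```

Run:
```python
from h import *
d=grab('scene'); cv2.imwrite('pics/s4.png',cv2.resize(d['img'][120:300,200:440],(800,600))[:,:,::-1])
```

```text
(no output)
```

View pics/s4.png

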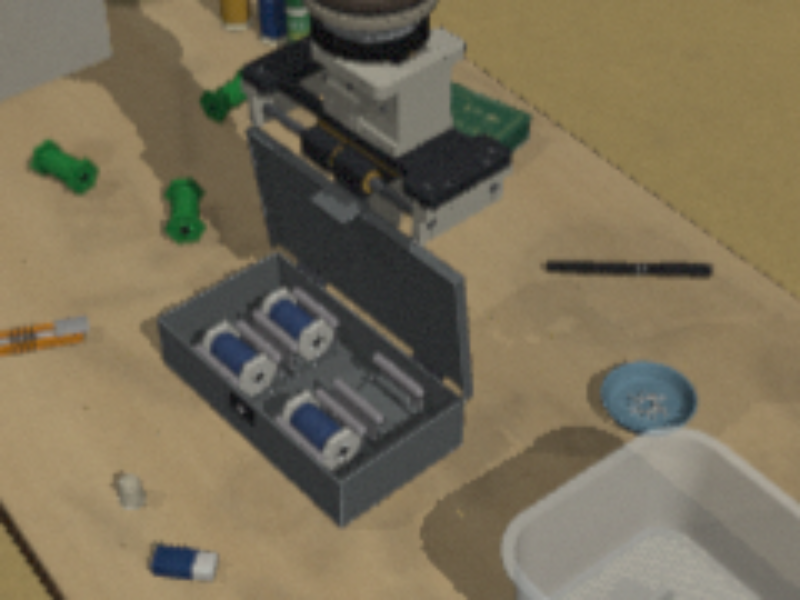

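jog_arm([
  [[-1.8,-0.2,-0.5],[0,0,0],0],
  [[-3.6,-0.35,-1.1],[0,0,0],0],
  [[-5.9,-0.55,-1.6],[0,0,0],0],
  [[-7.7,-0.75,-3.1],[0,0,0],0],
  [[-9.3,-0.9,-4.2],[0,0,0],0],
  [[-10.2,-1,-5.4],[0,0,0],0],
  [[-11.6,-1.1,-6.3],[0,0,0],0],
  [[-11.6,-1.1,-6.3],[0,0,0],0],
])

```text
clock: 28.8
position: [0.4413, 0.011, 0.0613]
ee_rot: [0.15, -3.138, -0.0]
force: [-0.0, 0.2, 0.5]
width: 0.008
gripper_force: 0.0
```

jog_arm([
  [[0,0,0],[0,0,0],0],
  [[0,0,0],[0,0,0],0],
])

```text
clock: 29.05
position: [0.4423, 0.0111, 0.0616]
ee_rot: [-0.15, 3.137, 0.0]
force: [0.1, 0.0, 0.0]
width: 0.006
gripper_force: 0.0
```

jog_arm([
  [[-0.5,0,-0.3],[0,0,0],0],
  [[-0.5,0,-0.6],[0,0,0],0],
  [[-0.5,0,-0.8],[0,0,0],0],
  [[-0.5,0,-0.9],[0,0,0],0],
  [[-0.5,0,-1.0],[0,0,0],0],
  [[-0.5,0,-1.0],[0,0,0],0],
])

```text
clock: 29.8
position: [0.4365, 0.0111, 0.0525]
ee_rot: [-0.149, 3.137, 0.001]
force: [-6.0, -0.8, 29.9]
width: 0.004
gripper_force: 14.9
```

jog_arm([
  [[0,0,0],[0,0,0],0],
  [[0,0,1],[0,0,0],0],
  [[0,0,5],[0,0,0],0],
  [[0,0,10],[0,0,0],0],
  [[2,2,15],[0,0,0],0.2],
  [[4,2,18],[0,0,0],0.4],
  [[5,2,18],[0,0,0],0.4],
  [[5,2,18],[0,0,0],0.4],
])

```text
clock: 30.8
position: [0.4856, 0.0307, 0.2301]
ee_rot: [0.149, -3.136, 0.001]
force: [-0.2, -1.2, -0.6]
width: 0.38
gripper_force: 0.0
```

jog_arm([
  [[0,0,0],[0,0,0],0.4],
  [[0,0,0],[0,0,0],0.4],
  [[0,0,0],[0,0,0],0.4],
  [[0,0,0],[0,0,0],0.4],
])

```text
clock: 31.3
position: [0.486, 0.0309, 0.2311]
ee_rot: [0.15, -3.138, -0.0]
force: [-0.6, 1.2, -1.0]
width: 0.402
gripper_force: 0.0
```

Run:
```python
from h import *
d=grab('wrist'); P=cloud(d); print(d['s']['position'],d['s']['force'])
a=np.radians(5.5); lx=(P[...,0]-.4918)*np.cos(a)+(P[...,1]-.0156)*np.sin(a); ly=-(P[...,0]-.4918)*np.sin(a)+(P[...,1]-.0156)*np.cos(a)
for y0 in (-.08,0,.08):
    k=(abs(ly-y0)<.02)&(abs(lx)<.058)&(P[...,2]>.03)&(P[...,2]<.1); k[215:]=False; p=np.polyfit(lx[k],P[...,2][k],1); print(k.sum(),'slope',p[0],'z mid',p[1],'front z',np.polyval(p,-.061))
cv2.imwrite('pics/s5.png',grab('scene')['img'][:,:,::-1])
```

```text
[0.48604388 0.03093978 0.23110522] [-0.55776647  1.22703583 -1.00892588]
3096 slope 0.0050193725080220075 z mid 0.053919233984315106 front z 0.05361305226132576
3123 slope 0.007953889175808 z mid 0.05428993363841844 front z 0.053804746398694155
3129 slope 0.005225459878573579 z mid 0.05397318038197247 front z 0.05365442732937948
```

View pics/s5.png

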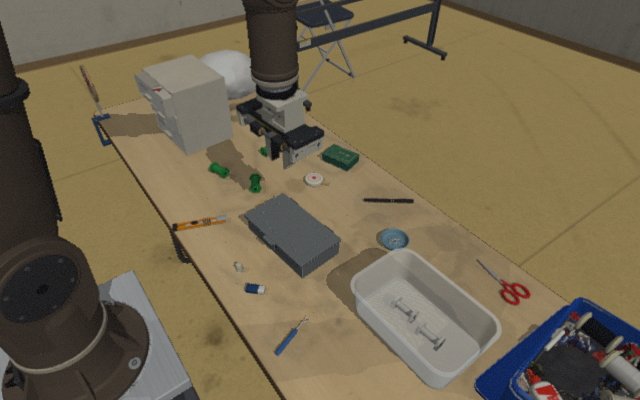

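The lid is flat and shut: its front sits at 53.7 mm and the slope is about 0. The empties lie in the tub, the bystanders haven't moved, and the arm is clear.

```bash
python3 -c "
from cell import arm
print(arm.sign_off())"
```

```text
the job is handed in; nothing more can be done
None
```

I handed the job in at about 31 s: both empty spools are in the tub, both loose full spools are clicked home beside the stored one (a third was not there), and the lid is shut and pressed to its catch; the verdict was not shown.

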